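# Tap the heel true on the sole press and start it

## Task

One rubber heel lies crooked on the bed of the sole press, under the clear guard: draw the mallet out of its cubby, take it by the far end of its handle and tap the heel with the mallet's head, from one side and the other, until it is centred on the bed's long white line and straight along it, between the two end ticks. Then lay the mallet flat in the middle of the green mat, let go of it, and push the green start button fully down and release it. Never touch the heel with the gripper or bring the mallet's handle end to it, and leave the spare heel and everything else on the counter where it is.

Things in the scene. Friction and masses are not known exactly. Their poses are not given: they have to be found in the camera images.
- bed_mark (a point): middle of the white line on the blue press bed, on its top face, 30 mm above the counter; x along the line, away from the robot, y left, z up. Bed 210 (x) x 240 (y) mm; line 190 mm long with a tick across each end. The green housing, 153 mm high, stands 110 mm behind this point
- guard_front (a point): middle of the guard's front edge, on its underside. The clear guard roof with a yellow rim covers the bed from here (66 mm before bed_mark) back to the housing, 125 mm either side; underside 94 mm above the bed, top 104 mm; open at front, left and right. The gripper does not fit under it, the mallet does, also when passing over the heel
- stand_top (a point): middle of the top of the fixed plywood stand for the spare heel, 170 x 130 mm, 30 mm high
- heel_black_center (a point): black D-shaped rubber heel, 125 (x) x 70 (y) x 28 mm, 0.25 kg; point at its centre, half-way up. x towards its round end (radius 35, centred 25 mm ahead). One heel lies on the bed, the other on the stand: either may be which. It starts turned 0.24 to 0.47 rad anticlockwise (from above) off the line. On the bed its middle is within 8 mm of the white line; pushed, it slides with friction (1 to 3 N)
- heel_brown_center (a point): reddish brown D-shaped rubber heel, 125 (x) x 70 (y) x 28 mm, 0.25 kg; point at its centre, half-way up. x towards its round end (radius 35, centred 25 mm ahead). One heel lies on the bed, the other on the stand: either may be which. It starts turned 0.24 to 0.47 rad clockwise (from above) off the line. On the bed its middle is within 8 mm of the white line; pushed, it slides with friction (1 to 3 N)
- mallet_center (a point): mallet, 196 mm long, 0.16 kg, lying flat: point at mid length, half-way up (17 mm); x towards its head, z up. Handle: pale wooden bar 22 x 22 mm at this height, from 81 mm behind to 65 mm ahead of the point, then a red end cap 16 x 30 x 34 mm at the tail. At the start its handle is in the cubby, only the head and some 20 mm of handle outside
- mallet_head (a point): centre of the mallet's black head, a cylinder of radius 17 mm and 56 mm long lying across the handle (along y), with a flat striking face at each end; 82 mm ahead of mallet_center; 17 mm above the underside
- mallet_tail (a point): tail end of the mallet's handle, on its axis, 97 mm behind mallet_center
- cubby_mouth (a point): middle of the mouth of the dark wooden cubby, 30 mm above the counter; x points straight out of the mouth, the way the mallet is drawn. The slot is 48 mm wide, 60 mm high and 153 mm deep under a roof 72 mm high and 160 mm wide
- mat_center (a point): middle of the top face of the fixed green mat, 260 (x) x 130 (y) mm, 3 mm thick; z up
- start_top (a point): middle of the top of the green start button, 34 mm across, on a grey pod 70 x 70 mm and 55 mm high at the press's front left; pressed straight down
- start (a joint): travel of the start button: 0 up, 0.006 m fully down; a spring, about 5 N to push it fully down
- tin_red: red polish tin, 76 mm across, 24 mm high; a bystander, to be left alone; origin at the middle of its underside
- tin_blue: blue polish tin, 76 mm across, 24 mm high; a bystander, to be left alone; origin at the middle of its underside
- brush: wooden shoe brush, 170 x 55 x 42 mm; a bystander, to be left alone; origin at the middle of its underside
- spool: orange thread spool, 60 mm across, 72 mm high; a bystander, to be left alone; origin at the middle of its underside
- cream: jar of shoe cream, 60 mm across, 65 mm high; a bystander, to be left alone; origin at the middle of its underside
- nail_box: yellow box of nails, 75 x 55 x 28 mm; a bystander, to be left alone; origin at the middle of its underside
- glue: glue bottle with a red cap, 58 mm across, 150 mm high; a bystander, to be left alone; origin at the middle of its underside

How it is judged:
By the outcome, as a careful person would: the job done as asked, in the order asked, and still so for the second after the job is handed in, with the robot touching nothing.
It also fails if it takes over 72 s, if anything falls off the work surface, if the arm or the gripper's body presses on something with over 40 N, if the wrist force passes 120 N, or if a joint passes its speed limit or range.

## Robot

A 6-joint arm with a two-finger parallel gripper is mounted at the origin on the work surface. World frame = base frame: x ahead of the robot, y to its left, z up, the work surface at z = 0. Lengths are in m, angles in rad, forces in N, time in s.
With the tool pointing down it reaches from about 0.275 to 0.875 m from the base axis. Payload 12.5 kg.
Tool frame: the origin (TCP) lies at the very end of the fingers, on their centre line; the grasp point (between the pads) lies 19 mm behind it; x points along the fingers, y is the direction in which the jaws open and shut, and the axes are right-handed (so a half turn about x gives the same grasp; the last joint's range is limited). The gripper opens to 85 mm and grips with 20 to 120 N. Pads are 22 mm wide; open, the fingers measure 114 mm over their backs; the gripper's body (76 mm by 85 mm) begins 54 mm behind the grasp point. The pads swing forward as they close: fully open they stand 13 mm farther back than shut.
Start: joints at [-1.256, 0.351, 1.652, -0, 1.139, -0.085], TCP at [0.214, -0.507, 0.204] pointing down, gripper open.
Joint ranges: [-2.75, 2.75], [-0.79, 2.1], [0.01, 2.65], [-1.57, 4.71], [0.07, 3.14], [-2.87, 2.87]. Speed limits (rad/s): [2.22, 2.22, 2.79, 3.14, 3.14, 3.14].

## Interface

Orientations are given as a 3x3 rotation matrix whose columns are the frame's x, y, z axes.
In Python, from bench import manip gives the robot as it stands. Calls block until the motion is done:
- manip.move_ptp(position, orientation): joint-space move of the TCP to a pose.
- manip.move_l(position, attitude=None, max_speed=0.15): straight line of the TCP; attitude=None keeps the orientation; max_speed is the mean speed in m/s.
- manip.move_j(angles): joint-space move.
- manip.set_gripper(opening, effort=None): opening from 0.0 (shut) to 1.0 (fully open); effort is the grip in N (None keeps the last); returns when the fingers have stopped.
- manip.dwell(seconds).
- manip.inverse_kinematics(position, orientation): joint angles nearest the present ones, or None.
- manip.grab_frame(name): name is "scene" or "top"; returns (picture, depth): 384x512x3 uint8, red, green, blue; 384x512 float32, m along the optical axis (not along the pixel's ray), 0 where there is no reading.
- manip.get_calibration(name): a dict with "camera_matrix" (3x3 intrinsics, pixels), "R" (3x3) and "t" (3): a world point X has camera coordinates R X + t. Camera axes: x right, y down, z forward; pixel columns grow to the right and rows downward; lengths in m; the calibration is good to about 2 mm. A picture is of the moment at which its call begins. get_calibration takes no time and is no camera call.
A pose or a line that the arm cannot do raises manip.Unreachable and nothing moves.
- manip.sign_off(): hands the job in, once; it reports no verdict.
Trained networks look in the newest picture that a camera, given by its name, has taken for a name from the list of things; names that differ only in an ending like _2 or _b are one class to them, and where a whole thing is asked for, a point or a joint stands for the part that bears it (a point fixed in the world has none). Each returns a list of dicts, best first, with "confidence" (0 to 1); they miss things now and then, are a little off and sometimes report something else, mostly with a low value. They report only what shows in the picture. A call takes as long as a camera call.
- manip.look_for(camera, name): "at" ([x, y, z] in m, in world coordinates, good to about 4 mm: the middle of the surface that is visible of it).
Readings, each from a call of its own:
- manip.current_time(): time.
- manip.current_qpos(): joint angles.
- manip.current_joint_vel(): joint speeds.
- manip.current_joint_torque(): joint torques, N m.
- manip.current_ee_pos(): TCP position.
- manip.current_tcp_rot(): TCP orientation.
- manip.current_force(): force on the tool from outside, world axes, zero at the start.
- manip.current_ft_torque(): the same for the moment, N m.
- manip.current_grip_width(): opening from 0.0 (shut) to 1.0 (fully open).
Only numpy, scipy, OpenCV 4.12 (cv2) and the standard library are available. Lean on these libraries where they do the work, as an engineer would, in place of code of your own. Each camera call takes 0.05 s, during which the arm holds its last target.

## Working session

There is one attempt and no reset: what is moved stays moved. The work goes in short steps, each a Python script; the robot and the scene stay as the last script left them, time stands still between calls to the robot, and variables do not carry over. Pictures are saved under pics/ and viewed, and the job is handed in when it is done.

```bash
ls -la; mkdir -p pics
python3 - <<'E'
from bench import manip
import cv2,numpy as np
for n in("scene","top"):
    p,d=manip.grab_frame(n)
    cv2.imwrite(f"pics/{n}0.png",cv2.resize(p[:,:,::-1],(800,600),interpolation=cv2.INTER_CUBIC))
    np.savez(f"pics/{n}0.npz",p=p,d=d)
    c=manip.get_calibration(n);print(n,c)
    for k in["bed_mark","guard_front","stand_top","heel_black_center","heel_brown_center","mallet_center","mallet_head","cubby_mouth","mat_center","start_top"]:
        print(k,[(np.round(r["at"],3).tolist(),round(r["confidence"],2)) for r in manip.look_for(n,k)[:2]])
print(manip.current_time())
E
```

```text
total 12
drwxr-xr-x  3 agent agent 4096 Dec  6 08:42 .
drwxr-xr-x 23 root  root  4096 Dec  6 08:42 ..
drwxr-xr-x  2 agent agent 4096 Dec  6 08:42 pics
scene {'camera_matrix': array([[348.78843204,   0.        , 261.3303027 ],
       [  0.        , 348.78843204, 190.37347011],
       [  0.        ,   0.        ,   1.        ]]), 'R': array([[-0.61466334,  0.78878351,  0.00309168],
       [ 0.60823441,  0.47645793, -0.63485333],
       [-0.5022349 , -0.3883406 , -0.77262649]]), 't': array([ 0.34113907, -0.2556713 ,  1.58183682])}
bed_mark [([0.774, 0.155, 0.13], 0.72)]
guard_front [([0.552, 0.303, 0.074], 0.26)]
stand_top [([0.531, 0.482, 0.027], 0.58)]
heel_black_center [([0.504, 0.471, 0.057], 0.95)]
heel_brown_center []
mallet_center [([0.534, 0.483, 0.028], 0.74)]
mallet_head [([0.544, -0.311, 0.032], 0.52), ([0.535, 0.482, 0.029], 0.49)]
cubby_mouth [([0.573, -0.415, 0.073], 0.98), ([0.369, -0.24, 0.021], 0.21)]
mat_center [([0.56, -0.152, 0.003], 0.68)]
start_top [([0.551, 0.305, 0.078], 0.44)]
top {'camera_matrix': array([[458.44433818,   0.        , 260.81624196],
       [  0.        , 458.44433818, 188.51748153],
       [  0.        ,   0.        ,   1.        ]]), 'R': array([[ 0.02743347, -0.99953797,  0.01308634],
       [-0.99161323, -0.0288653 , -0.12597619],
       [ 0.12629573, -0.00952062, -0.99194695]]), 't': array([-0.02363704,  0.52685622,  1.50600899])}
bed_mark [([0.711, 0.132, 0.131], 0.89)]
guard_front [([0.712, 0.127, 0.13], 0.64)]
stand_top [([0.542, -0.431, 0.069], 0.19)]
heel_black_center [([0.492, 0.47, 0.057], 0.64)]
heel_brown_center [([0.715, -0.273, 0.026], 0.71)]
mallet_center [([0.537, -0.313, 0.028], 0.69), ([0.544, -0.433, 0.071], 0.15)]
mallet_head []
cubby_mouth [([0.543, -0.431, 0.068], 0.74)]
mat_center [([0.546, -0.158, 0.004], 0.76)]
start_top [([0.547, 0.301, 0.079], 0.61)]
1.1
```

View pics/scene0.png

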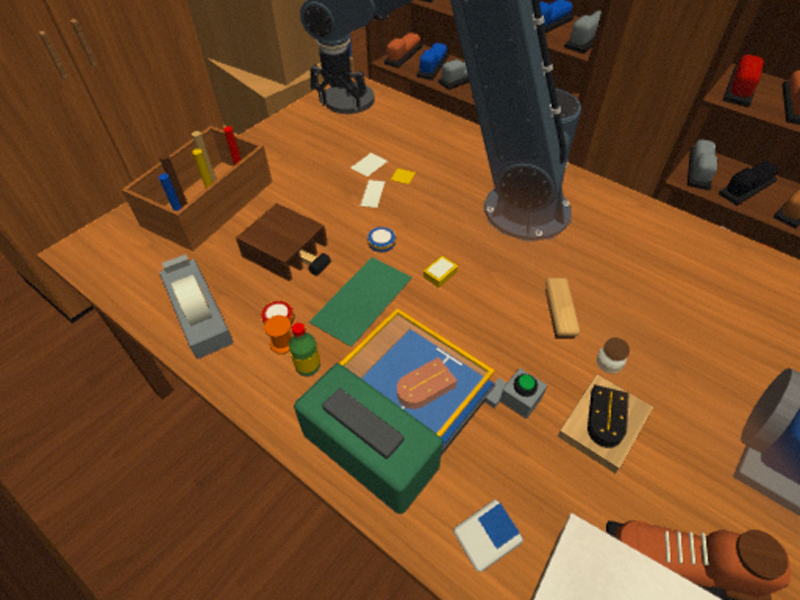

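View pics/top0.png

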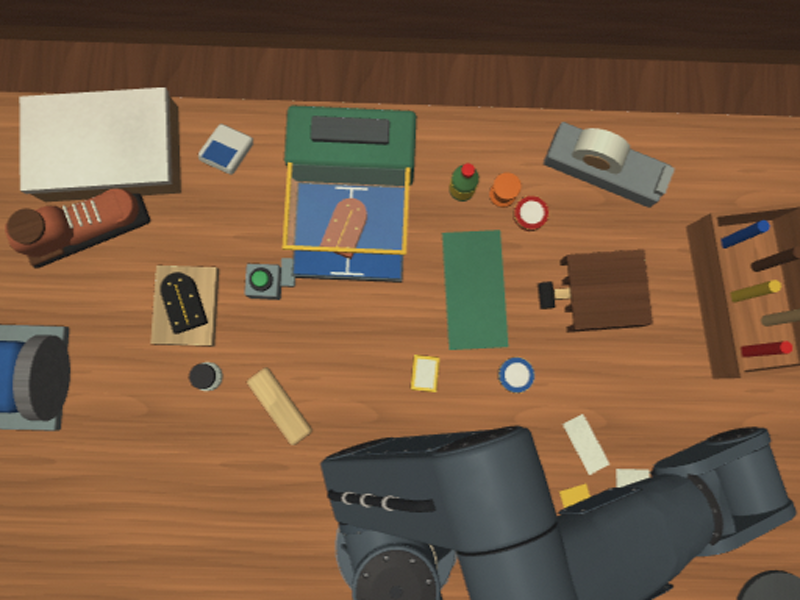

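The brown heel lies on the bed at about (345,225) in the top picture, with its round end away from the robot. The mallet head is at (546,294), the cubby mouth opens to the left, the mat is at (475,290) and the button at (260,279). Next I measure these.

```bash
cat > h.py <<'E'
import numpy as np,cv2
from bench import manip
C={n:manip.get_calibration(n) for n in("scene","top")}
def pw(n,u,v,z):
    c=C[n];K=c["camera_matrix"];R=c["R"];t=c["t"]
    r=R.T@np.linalg.inv(K)@np.array([u,v,1.]);o=-R.T@t
    return o+r*(z-o[2])/r[2]
def wp(n,X):
    c=C[n];x=c["camera_matrix"]@(c["R"]@np.asarray(X,float)+c["t"]);return x[:2]/x[2]
def cloud(n,d):
    c=C[n];K=c["camera_matrix"];v,u=np.mgrid[:d.shape[0],:d.shape[1]]
    P=np.stack([(u-K[0,2])/K[0,0]*d,(v-K[1,2])/K[1,1]*d,d],-1)
    return (P-c["t"])@c["R"]
def ortho(n,p,z,x0,x1,y0,y1,s):
    # world-rectified view at height z; s px per m; up = +x, left=+y
    W=int((y1-y0)*s);H=int((x1-x0)*s)
    v,u=np.mgrid[:H,:W];x=x1-(v+.5)/s;y=y1-(u+.5)/s
    c=C[n];P=np.stack([x,y,np.full_like(x,z)],-1)@c["R"].T+c["t"]
    q=P@c["camera_matrix"].T
    return cv2.remap(p,(q[...,0]/q[...,2]).astype(np.float32),(q[...,1]/q[...,2]).astype(np.float32),cv2.INTER_CUBIC)
E
python3 - <<'E'
from h import *
S={n:np.load(f"pics/{n}0.npz") for n in("scene","top")}
a=ortho("top",S["top"]["p"],.03,.55,.85,0.0,.3,1300)
b=ortho("scene",S["scene"]["p"],.03,.55,.85,0.0,.3,1300)
cv2.imwrite("pics/bed.png",np.hstack([a,b])[:,:,::-1])
a=ortho("top",S["top"]["p"],.028,.42,.65,-.56,-.06,1500)
b=ortho("scene",S["scene"]["p"],.028,.42,.65,-.56,-.06,1500)
cv2.imwrite("pics/mal.png",np.vstack([a,b])[:,:,::-1])
E
python3 - <<'E'
import cv2
for f in("bed","mal"):
    i=cv2.imread(f"pics/{f}.png");print(i.shape)
    cv2.imwrite(f"pics/{f}_v.png",cv2.resize(i,None,fx=min(800/i.shape[1],600/i.shape[0]),fy=min(800/i.shape[1],600/i.shape[0])))
E
```

```text
(389, 780, 3)
(690, 750, 3)
```

View pics/bed_v.png

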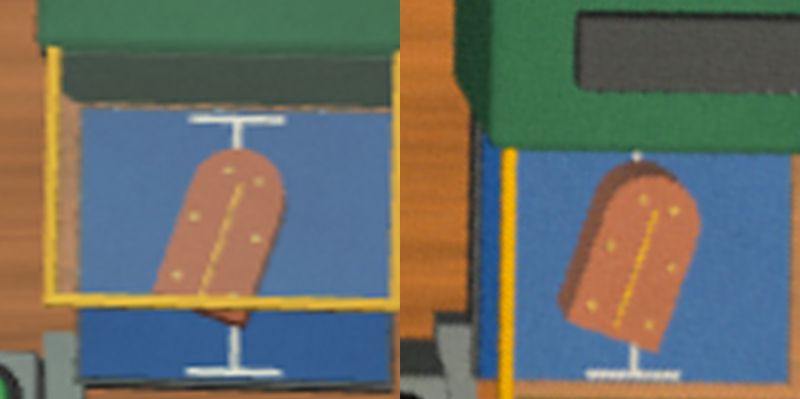

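View pics/mal_v.png

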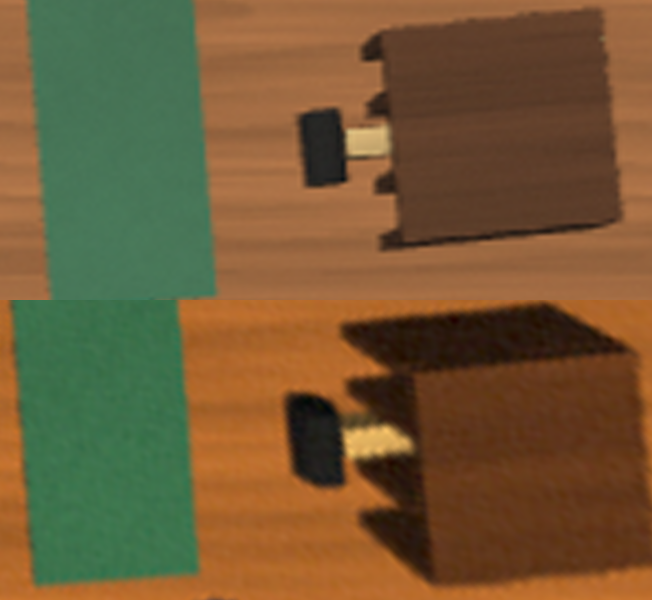

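The brown heel on the bed is turned clockwise and the white line runs almost along world x. The scene and top views agree well. Next I extract precise poses.

```bash
cat >> h.py <<'E'
from scipy.optimize import minimize
def dpoly():
    a=np.linspace(-np.pi/2,np.pi/2,25)
    return np.vstack([[-.0625,.035],[-.0625,-.035],np.c_[.025+.035*np.cos(a),.035*np.sin(a)]])
def sil(n,x,y,th,z0,z1,poly,sc=4):
    c,s=np.cos(th),np.sin(th);q=poly@np.array([[c,s],[-s,c]])+[x,y]
    pts=np.array([wp(n,[a,b,z]) for z in(z0,z1) for a,b in q])
    h=cv2.convexHull(pts.astype(np.float32))[:,0]
    return h
def fit(masks,x0,z0,z1,poly,sc=4):
    # masks: {cam:(mask uint8 0/1, valid 0/1)}
    big={}
    for n,(m,v,box) in masks.items():
        u0,v0,u1,v1=box
        big[n]=(cv2.resize(m[v0:v1,u0:u1].astype(np.float32),None,fx=sc,fy=sc,interpolation=cv2.INTER_LINEAR),cv2.resize(v[v0:v1,u0:u1].astype(np.float32),None,fx=sc,fy=sc,interpolation=cv2.INTER_NEAREST),box)
    def cost(p):
        e=0
        for n,(m,v,b) in big.items():
            h=sil(n,p[0]/1e3,p[1]/1e3,p[2]/30,z0,z1,poly)
            h=(h-[b[0],b[1]]+.5)*sc-.5
            im=np.zeros(m.shape,np.uint8);cv2.fillPoly(im,[np.round(h*16).astype(np.int32)],1,shift=4)
            e+=(np.abs(im-m)*v).sum()/sc**2
        return e
    p=np.array([x0[0]*1e3,x0[1]*1e3,x0[2]*30])
    r=minimize(cost,p,method="Nelder-Mead",options=dict(initial_simplex=np.vstack([p,p+[8,0,0],p+[0,8,0],p+[0,0,5]]),xatol=.05,fatol=.1))
    return np.array([r.x[0]/1e3,r.x[1]/1e3,r.x[2]/30]),r.fun
def brown(p):
    h=cv2.cvtColor(p,cv2.COLOR_RGB2LAB).astype(int);return h
E
python3 - <<'E'
from h import *
S={n:np.load(f"pics/{n}0.npz") for n in("scene","top")}
# sample colours
def samp(n,X):
    u,v=np.round(wp(n,X)).astype(int);return (u,v),S[n]["p"][v,u].tolist(), cv2.cvtColor(S[n]["p"][v:v+1,u:u+1],cv2.COLOR_RGB2HSV)[0,0].tolist(),float(S[n]["d"][v,u])
for n in S:
  for X in([.70,.12,.058],[.72,.09,.058],[.73,.2,.03],[.6,.2,.03],[.6,.06,.03],[.54,.3,.055],[.56,-.12,.003],[.537,-.313,.034],[.539,-.335,.028],[.55,-.42,.072]):
    print(n,X,samp(n,X))
for n in S:
    P=cloud(n,S[n]["d"]);
    for X in([.73,.2,.03],[.70,.12,.058]):
        u,v=np.round(wp(n,X)).astype(int);print(P[v,u])
E
```

```text
scene [0.7, 0.12, 0.058] ((np.int64(263), np.int64(249)), [215, 143, 65], [16, 178, 215], 1.0531882047653198)
scene [0.72, 0.09, 0.058] ((np.int64(252), np.int64(248)), [72, 113, 156], [105, 137, 156], 1.0570250749588013)
scene [0.73, 0.2, 0.03] ((np.int64(277), np.int64(273)), [73, 112, 157], [106, 136, 157], 1.0021299123764038)
scene [0.6, 0.2, 0.03] ((np.int64(300), np.int64(245)), [76, 113, 157], [106, 132, 157], 1.0653223991394043)
scene [0.6, 0.06, 0.03] ((np.int64(267), np.int64(224)), [71, 113, 158], [105, 140, 158], 1.1116293668746948)
scene [0.54, 0.3, 0.055] ((np.int64(336), np.int64(245)), [30, 148, 58], [67, 203, 148], 1.1292669773101807)
scene [0.56, -0.12, 0.003] ((np.int64(236), np.int64(197)), [59, 111, 74], [69, 119, 111], 1.3492165803909302)
scene [0.537, -0.313, 0.034] ((np.int64(203), np.int64(166)), [30, 31, 31], [90, 8, 31], 1.4066776037216187)
scene [0.539, -0.335, 0.028] ((np.int64(199), np.int64(165)), [227, 177, 97], [18, 146, 227], 1.4172296524047852)
scene [0.55, -0.42, 0.072] ((np.int64(180), np.int64(149)), [103, 59, 26], [13, 191, 103], 1.4158085584640
[... 524 characters left out ...]
5526388883590698)
top [0.54, 0.3, 0.055] ((np.int64(168), np.int64(181)), [82, 164, 97], [66, 128, 164], 1.4955308437347412)
top [0.56, -0.12, 0.003] ((np.int64(293), np.int64(181)), [70, 116, 86], [70, 101, 116], 1.5754438638687134)
top [0.537, -0.313, 0.034] ((np.int64(351), np.int64(188)), [40, 37, 36], [8, 26, 40], 1.5437120199203491)
top [0.539, -0.335, 0.028] ((np.int64(357), np.int64(188)), [204, 172, 113], [19, 114, 204], 1.5527317523956299)
top [0.55, -0.42, 0.072] ((np.int64(386), np.int64(184)), [98, 64, 44], [11, 141, 98], 1.5038846731185913)
[0.77306467 0.22647921 0.13395319]
[0.73527413 0.14634997 0.13270922]
[0.70346317 0.18813882 0.1329452 ]
[0.68223757 0.11387749 0.13563302]
```

```bash
cat >> h.py <<'E'
def heelmask(p,n,c=(.70,.12,.05)):
    q=p.astype(int);m=((q[...,0]-q[...,2])>15).astype(np.uint8)
    hsv=cv2.cvtColor(p,cv2.COLOR_RGB2HSV)
    rim=((hsv[...,0]>17)&(hsv[...,0]<32)&(hsv[...,1]>185)).astype(np.uint8) if n=="scene" else ((hsv[...,0]>18)&(hsv[...,0]<32)&(hsv[...,1]>150)).astype(np.uint8)
    return m,rim
def heelfit(ps,x0,bed):
    """ps {cam:picture}; bed (x,y,yaw): restrict to bed interior"""
    M={}
    for n,p in ps.items():
        m,rim=heelmask(p,n)
        c,s=np.cos(bed[2]),np.sin(bed[2])
        B=np.array([[-.1,-.105],[.1,-.105],[.1,.105],[-.1,.105]])@np.array([[c,s],[-s,c]])+bed[:2]
        v=np.zeros(m.shape,np.uint8)
        cv2.fillPoly(v,[np.array([wp(n,[*b,.03]) for b in B]).round().astype(np.int32)],1)
        # guard rim invalid: project edges z .124-.134
        G=np.array([[-.066,-.125],[-.066,.125],[.105,-.125],[.105,.125]])@np.array([[c,s],[-s,c]])+bed[:2]
        for a,b in((0,1),(0,2),(1,3)):
            h=cv2.convexHull(np.array([wp(n,[*G[i],z]) for i in(a,b) for z in(.122,.136)],np.float32))
            t=np.zeros(m.shape,np.uint8);cv2.fillPoly(t,[h.round().astype(np.int32)],1)
            cv2.polylines(t,[h.round().astype(np.int32)],True,1,6)
            v[t>0]=0
        # housing occlusion (scene): colour green
        hsv=cv2.cvtColor(p,cv2.COLOR_RGB2HSV)
        g=((hsv[...,0]>50)&(hsv[...,0]<95)&(hsv[...,1]>60)).astype(np.uint8)
        v[cv2.dilate(g,np.ones((3,3)))>0]=0
        ys,xs=np.where(v>0);box=(xs.min()-2,ys.min()-2,xs.max()+3,ys.max()+3)
        M[n]=(m,v,box)
    return fit(M,x0,.03,.058,dpoly()),M
E
python3 - <<'E'
from h import *
S={n:np.load(f"pics/{n}0.npz")["p"] for n in("scene","top")}
# white line
for n in S:
    s=2000;x0,x1,y0,y1=.57,.84,.06,.19
    o=ortho(n,S[n],.03,x0,x1,y0,y1,s)
    h=cv2.cvtColor(o,cv2.COLOR_RGB2HSV)
    w=((h[...,1]<70)&(h[...,2]>150)).astype(np.uint8)
    k,l,st,ce=cv2.connectedComponentsWithStats(w)
    for i in range(1,k):
        if st[i,4]>60: print(n,"white",st[i].tolist(),"x %.4f..%.4f y %.4f..%.4f cen %.4f %.4f"%(x1-(st[i,1]+st[i,3])/s,x1-st[i,1]/s,y1-(st[i,0]+st[i,2])/s,y1-st[i,0]/s,x1-ce[i,1]/s,y1-ce[i,0]/s))
    for r in(40,60,80,int((x1-.615)*s),int((x1-.61)*s)):
        c=np.where(w[r])[0]
        if len(c):print(n,"row x %.4f y %.4f w %.4f"%(x1-r/s,y1-c.mean()/s,np.ptp(c)/s))
    cv2.imwrite(f"pics/w_{n}.png",w*255)
    # bed blue edges
    s=1000;x0,x1,y0,y1=.53,.86,-.05,.3
    o=ortho(n,S[n],.03,x0,x1,y0,y1,s);h=cv2.cvtColor(o,cv2.COLOR_RGB2HSV)
    b=((h[...,0]>100)&(h[...,0]<115)&(h[...,1]>80)).astype(np.uint8)
    for r in(100,150,200,230,250):
        c=np.where(b[r])[0];print(n,"x %.3f blue y %.4f..%.4f"%(x1-r/s,y1-c.max()/s,y1-c.min()/s))
    for cc in(110,130,220,250):
        c=np.where(b[:,cc])[0];print(n,"y %.3f blue x %.4f..%.4f"%(y1-cc/s,x1-c.max()/s,x1-c.min()/s))
E
```

```text
scene white [128, 208, 16, 14, 152] x 0.7290..0.7360 y 0.1180..0.1260 cen 0.7328 0.1225
scene white [57, 492, 144, 48, 1368] x 0.5700..0.5940 y 0.0895..0.1615 cen 0.5761 0.1262Traceback (most recent call last):
  File "<stdin>", line 21, in <module>
    return umr_maximum(a, axis, None, out, keepdims, initial, where)
ValueError: zero-size array to reduction operation maximum which has no identity
```

Run:
```python
from h import *
S={n:np.load(f"pics/{n}0.npz") for n in("scene","top")}
def rect(n,m,z,s,x1,y1):
    k,l,st,ce=cv2.connectedComponentsWithStats(m);i=1+np.argmax(st[1:,4])
    c,_=cv2.findContours((l==i).astype(np.uint8),0,2);r=cv2.minAreaRect(c[0])
    print(n,z,"cen x %.4f y %.4f size %s ang %.3f"%(x1-r[0][1]/s,y1-r[0][0]/s,np.round(np.array(r[1])/s,4),r[2]),"corners",[(round(x1-b[1]/s,4),round(y1-b[0]/s,4)) for b in cv2.boxPoints(r)])
for n in S:
    s=1500
    def go(lab,z,x0,x1,y0,y1,f):
        o=ortho(n,S[n]["p"],z,x0,x1,y0,y1,s);h=cv2.cvtColor(o,cv2.COLOR_RGB2HSV).astype(int)
        m=f(h).astype(np.uint8);m=cv2.morphologyEx(m,cv2.MORPH_OPEN,np.ones((5,5)));print(lab,end=" ");rect(n,m,z,s,x1,y1)
    go("mat",.003,.38,.72,-.28,-.05,lambda h:(h[...,0]>55)&(h[...,0]<85)&(h[...,1]>70))
    go("head@.034",.034,.48,.6,-.37,-.25,lambda h:(h[...,2]<75)&(h[...,1]<110))
    go("handle@.028",.028,.51,.57,-.345,-.315,lambda h:(h[...,2]>150)&(h[...,1]>80)&(h[...,0]>15)&(h[...,0]<24))
    go("button@.061",.061,.5,.6,.25,.35,lambda h:(h[...,0]>55)&(h[...,0]<80)&(h[...,1]>110))
    P=cloud(n,S[n]["d"]);
    m=(abs(P[...,2]-.072)<.008)&(P[...,0]>.4)&(P[...,0]<.65)&(P[...,1]<-.33)&(P[...,1]>-.58)
    q=P[m][:,:2].astype(np.float32)*1000;r=cv2.minAreaRect(q);print(n,"roof",r,cv2.boxPoints(r).round(1).tolist(),np.median(P[m][:,2]))
    for k in["tin_red","tin_blue","nail_box","glue","spool","cream","brush"]:
        pass
P=cloud("top",S["top"]["d"])
for nm,(x0,x1,y0,y1) in dict(button=(.5,.6,.26,.34),).items():
    m=(P[...,0]>x0)&(P[...,0]<x1)&(P[...,1]>y0)&(P[...,1]<y1)&(P[...,2]>.04);print(nm,P[m].min(0),P[m].max(0))
# heights grid of obstacles near
H=np.zeros((20,32))
for i,x in enumerate(np.arange(.8,.3,-.025)):
    row=[]
    for y in np.arange(.36,-.56,-.03):
        m=(abs(P[...,0]-x)<.0125)&(abs(P[...,1]-y)<.015);row.append("%3d"%(np.max(P[...,2][m])*1000) if m.any() else "  -")
    print("%.3f"%x," ".join(row))
```

```text
mat scene 0.003 cen x 0.5482 y -0.1539 size [0.2571 0.1278] ang 85.654 corners [(np.float32(0.6715), np.float32(-0.0804)), (np.float32(0.6812), np.float32(-0.2079)), (np.float32(0.4249), np.float32(-0.2274)), (np.float32(0.4152), np.float32(-0.0999))]
head@.034 scene 0.034 cen x 0.5456 y -0.2979 size [0.0668 0.0366] ang 86.055 corners [(np.float32(0.5776), np.float32(-0.2774)), (np.float32(0.5802), np.float32(-0.3139)), (np.float32(0.5135), np.float32(-0.3185)), (np.float32(0.511), np.float32(-0.282))]
handle@.028 scene 0.028 cen x 0.5407 y -0.3337 size [0.024 0.02 ] ang 90.000 corners [(np.float32(0.5527), np.float32(-0.3237)), (np.float32(0.5527), np.float32(-0.3437)), (np.float32(0.5287), np.float32(-0.3437)), (np.float32(0.5287), np.float32(-0.3237))]
button@.061 scene 0.061 cen x 0.5403 y 0.3013 size [0.038  0.0373] ang 90.000 corners [(np.float32(0.5593), np.float32(0.32)), (np.float32(0.5593), np.float32(0.2827)), (np.float32(0.5213), np.float32(0.2827)), (np.float32(0.5213), np.float32(0.32))]
scene roof ((546.7890625, -430.1908264160156), (164.21762084960938, 168.66413879394
[... 3450 characters left out ...]
1  13  11   8   9   7  77  71   9   8   7   8   8
0.425  11  12   7   9   9   8   8  12   9  10   7   9   7  11  11   9  10  10  10  11   6   7   9   7   7  12   7   9   8   9  10
0.400   8  11   9   9   9   7  11   7  11   9   8   8   7  34  33  28   8   9   8  30  31  31   8   8   7  12   9   7   7  10  10
0.375   9   9  40  12  11   7   7   8   7   7  10  10   9  36  35  32   6  10   8  29  32  33   8   8   9   8   8   9   7  10   9
0.350   8  47  48  50   6   7   8  10   8   6  11  12   7  40  36  11   7   8   7  32  33  34   9   7  10  10   8   8   6   7   7
0.325  10  46  51  50  43  10   7   8   7   9   7   9 1560  34  35   6   8   8   8  23  28  29   8   9  11   7   8   7   9   7   8
```

Run:
```python
from h import *
S={n:np.load(f"pics/{n}0.npz")["p"] for n in("scene","top")}
bed=(.698,.122,-.005)
for ps in (S,{"top":S["top"]},{"scene":S["scene"]}):
    (x,f),M=heelfit(ps,(.70,.122,-.3),bed);print(list(ps),x.round(4),f)
    if len(ps)==2:
        for n in S:
            p=S[n].copy();h=sil(n,*x,.03,.058,dpoly());big=cv2.resize(p,None,fx=4,fy=4)
            cv2.polylines(big,[((h+.5)*4).round().astype(np.int32)],True,(0,255,0))
            m,v,b=M[n];vv=cv2.resize(v,None,fx=4,fy=4,interpolation=0);big[vv==0]//=2
            cv2.imwrite(f"pics/hf_{n}.png",big[b[1]*4:b[3]*4,b[0]*4:b[2]*4,::-1])
a=cv2.imread("pics/hf_scene.png");b=cv2.imread("pics/hf_top.png");print(a.shape,b.shape)
H=max(a.shape[0],b.shape[0]);f=lambda i:cv2.copyMakeBorder(i,0,H-i.shape[0],0,0,0)
o=np.hstack([f(a),f(b)]);k=800/o.shape[1];cv2.imwrite("pics/hf.png",cv2.resize(o,None,fx=k,fy=k))
```

```text
['scene', 'top'] [ 0.6717  0.1285 -0.3314] 305.4375
['top'] [ 0.6723  0.129  -0.3226] 263.83984375
['scene'] [ 0.6703  0.1285 -0.3406] 36.49609375
(280, 352, 3) (260, 276, 3)
```

View pics/hf.png

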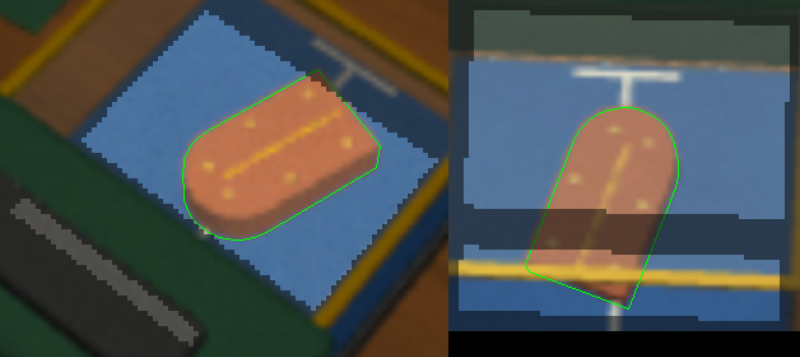

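The heel contour fits well in both views. The bed centre I assumed was about 30 mm too far from the robot, because the ticks are at x≈0.57 and 0.76, so I refine that.

Run:
```python
from h import *
S={n:np.load(f"pics/{n}0.npz")["p"] for n in("scene","top")}
for n in S:
    s=2000;x0,x1,y0,y1=.55,.79,.05,.2
    o=ortho(n,S[n],.03,x0,x1,y0,y1,s);g=o[...,0].astype(int)  # red channel: white vs blue
    h=cv2.cvtColor(o,cv2.COLOR_RGB2HSV).astype(int)
    w=((g>(105 if n=="scene" else 115))&(h[...,1]<110)&(h[...,2]>130)).astype(np.uint8)
    k,l,st,ce=cv2.connectedComponentsWithStats(w)
    for i in range(1,k):
        if st[i,4]>80: print(n,st[i].tolist(),"x %.4f..%.4f y %.4f..%.4f"%(x1-(st[i,1]+st[i,3])/s,x1-st[i,1]/s,y1-(st[i,0]+st[i,2])/s,y1-st[i,0]/s))
    for x in(.588,.584,.58,.578,.574,.571,.568,.765,.762,.759,.756,.753,.75,.748,.745,.742,.74):
        r=int((x1-x)*s);c=np.where(w[r])[0]
        c=c[(c>60)&(c<260)]
        if len(c):print(n,"x %.4f y %.4f w %.4f"%(x,y1-c.mean()/s,np.ptp(c)/s))
    s=1000;x0,x1,y0,y1=.53,.86,-.05,.3
    o=ortho(n,S[n],.03,x0,x1,y0,y1,s);h=cv2.cvtColor(o,cv2.COLOR_RGB2HSV)
    b=((h[...,0]>98)&(h[...,0]<118)&(h[...,1]>80)).astype(np.uint8)
    for x in(.57,.6,.65,.7,.74):
        r=int((x1-x)*s);c=np.where(b[r])[0]
        if len(c):print(n,"x %.3f blue y %.4f..%.4f"%(x,y1-c.max()/s,y1-c.min()/s))
    for y in(.2,.18,.06,.03):
        c=np.where(b[:,int((y1-y)*s)])[0]
        if len(c):print(n,"y %.3f blue x %.4f..%.4f"%(y,x1-c.max()/s,x1-c.min()/s))
```

```text
scene [147, 106, 18, 18, 233] x 0.7280..0.7370 y 0.1175..0.1265
scene [0, 152, 300, 307, 6919] x 0.5605..0.7140 y 0.0500..0.2000
scene x 0.5880 y 0.1177 w 0.0235
scene x 0.5840 y 0.1245 w 0.0080
scene x 0.5800 y 0.1245 w 0.0080
scene x 0.5780 y 0.1248 w 0.0085
scene x 0.5740 y 0.1373 w 0.0400
scene x 0.5710 y 0.1255 w 0.0730
scene x 0.5680 y 0.1253 w 0.0715
scene x 0.570 blue y 0.0110..0.2420
scene x 0.600 blue y 0.0110..0.2410
scene x 0.650 blue y 0.0100..0.2400
scene x 0.700 blue y 0.0100..0.2390
scene x 0.740 blue y 0.2290..0.2390
scene y 0.200 blue x 0.5680..0.7360
scene y 0.180 blue x 0.5670..0.7360
scene y 0.060 blue x 0.5660..0.7340
scene y 0.030 blue x 0.5650..0.7340
top [49, 37, 32, 7, 166] x 0.7680..0.7715 y 0.1595..0.1755
top [93, 36, 26, 7, 115] x 0.7685..0.7720 y 0.1405..0.1535
top [17, 38, 30, 6, 126] x 0.7680..0.7710 y 0.1765..0.1915
top [122, 39, 21, 11, 144] x 0.7650..0.7705 y 0.1285..0.1390
top [252, 39, 17, 6, 84] x 0.7675..0.7705 y 0.0655..0.0740
top [209, 40, 23, 6, 97] x 0.7670..0.7700 y 0.0840..0.0955
top [0, 49, 230, 276, 5708] x 0.6275..0.7655 y 0.0850..0.200
[... 260 characters left out ...]
5740 y 0.1372 w 0.0450
top x 0.5710 y 0.1248 w 0.0715
top x 0.5680 y 0.1244 w 0.0580
top x 0.7650 y 0.1490 w 0.0130
top x 0.7620 y 0.1225 w 0.0730
top x 0.7590 y 0.1225 w 0.0730
top x 0.7560 y 0.1097 w 0.0360
top x 0.7530 y 0.1218 w 0.0085
top x 0.7500 y 0.1220 w 0.0080
top x 0.7480 y 0.1223 w 0.0085
top x 0.7450 y 0.1223 w 0.0085
top x 0.7420 y 0.1223 w 0.0085
top x 0.7400 y 0.1220 w 0.0100
top x 0.570 blue y 0.0100..0.2400
top x 0.600 blue y 0.0100..0.2400
top x 0.650 blue y 0.0110..0.2380
top x 0.700 blue y 0.0090..0.2370
top x 0.740 blue y 0.0090..0.2370
top y 0.200 blue x 0.5670..0.7660
top y 0.180 blue x 0.5670..0.7660
top y 0.060 blue x 0.5650..0.7640
top y 0.030 blue x 0.5640..0.7640
```

```bash
cat >> h.py <<'E'
def Rm(phi,s=1):
    x=np.array([0,0,-1.]);y=s*np.array([-np.sin(phi),np.cos(phi),0]);return np.c_[x,y,np.cross(x,y)]
BED=(.6655,.1236,-.0142); MAT=(.5485,-.1545,.08)
UM=1.674
E
python3 - <<'E'
from h import *
print(manip.current_tcp_rot().round(2).tolist())
pts=[([.5366,-.305,.004],UM),([.517,-.114,.01],UM),([.533,-.266,.004],UM),([.40,.03,.12],-.0142),([.483,.22,.04],-.0142),([.551,.045,.04],-.0142),([.482,-.16,.008],.08),([.547,.302,.08],-.0142)]
for s in(1,-1):
    for p,a in pts:
        q=manip.inverse_kinematics(p,Rm(a,s));print(s,p,None if q is None else np.round(q,2).tolist())
# button triangulation
S={n:np.load(f"pics/{n}0.npz")["p"] for n in("scene","top")}
A=[]
for n in S:
    h=cv2.cvtColor(S[n],cv2.COLOR_RGB2HSV).astype(int);u,v=wp(n,[.547,.302,.078])
    m=(h[...,0]>55)&(h[...,0]<80)&(h[...,1]>110);yy,xx=np.mgrid[:384,:512];m&=(np.hypot(xx-u,yy-v)<18)
    A.append((xx[m].mean(),yy[m].mean()));print(n,A[-1],m.sum(),wp(n,[.547,.302,.078]))
f=[C[n]["camera_matrix"]@np.c_[C[n]["R"],C[n]["t"]] for n in S]
X=cv2.triangulatePoints(f[0],f[1],np.array(A[0]),np.array(A[1]));print((X[:3]/X[3]).ravel())
E
```

```text
[[-0.0, 0.39, -0.92], [0.0, -0.92, -0.39], [-1.0, -0.0, 0.0]]
1 [0.5366, -0.305, 0.004] [-0.59, 0.72, 1.6, -0.0, 0.82, 2.45]
1 [0.517, -0.114, 0.01] [-0.3, 0.6, 1.84, -0.0, 0.71, 2.73]
1 [0.533, -0.266, 0.004] [-0.54, 0.69, 1.66, -0.0, 0.79, 2.5]
1 [0.4, 0.03, 0.12] [-0.04, 0.21, 2.1, -0.0, 0.84, -1.6]
1 [0.483, 0.22, 0.04] [0.34, 0.55, 1.83, -0.0, 0.77, -1.22]
1 [0.551, 0.045, 0.04] [-0.0, 0.58, 1.77, -0.0, 0.8, -1.56]
1 [0.482, -0.16, 0.008] [-0.41, 0.57, 1.89, -0.0, 0.67, -2.06]
1 [0.547, 0.302, 0.08] [0.43, 0.63, 1.55, -0.0, 0.97, -1.13]
-1 [0.5366, -0.305, 0.004] [-0.59, 0.72, 1.6, -0.0, 0.82, -0.7]
-1 [0.517, -0.114, 0.01] [-0.3, 0.6, 1.84, -0.0, 0.71, -0.41]
-1 [0.533, -0.266, 0.004] [-0.54, 0.69, 1.66, -0.0, 0.79, -0.64]
-1 [0.4, 0.03, 0.12] [-0.04, 0.21, 2.1, -0.0, 0.84, 1.54]
-1 [0.483, 0.22, 0.04] [0.34, 0.55, 1.83, -0.0, 0.77, 1.92]
-1 [0.551, 0.045, 0.04] [-0.0, 0.58, 1.77, -0.0, 0.8, 1.58]
-1 [0.482, -0.16, 0.008] [-0.41, 0.57, 1.89, -0.0, 0.67, 1.08]
-1 [0.547, 0.302, 0.08] [0.43, 0.63, 1.55, -0.0, 0.97, 2.01]
scene (np.float64(336.4), np.float64(244.50526315789475)) 95 [336.47862515 243.29974006]
top (np.float64(165.97701149425288), np.float64(177.816091954023)) 87 [165.90672873 178.05967538]
[0.54838551 0.302957   0.07333638]
```

Run:
```python
from h import *
R=Rm(UM,-1);u=np.array([np.cos(UM),np.sin(UM),0])
g=np.array([.537,-.310,0])+.005*u
manip.move_ptp((g+[0,0,.11]).tolist(),R)
manip.move_l((g+[0,0,.004]).tolist(),None,.15)
manip.set_gripper(0.0,80);w=manip.current_grip_width();print("w",w,w*85,manip.current_force())
manip.move_l((g+[0,0,.010]).tolist(),None,.05)
e=g+.192*u
manip.move_l((e+[0,0,.010]).tolist(),None,.15)
print(manip.current_time(),manip.current_grip_width(),manip.current_force())
for n in("scene","top"):
    p,d=manip.grab_frame(n);np.savez(f"pics/{n}1.npz",p=p,d=d)
    cv2.imwrite(f"pics/{n}1.png",cv2.resize(p[60:300,60:460] if n=="top" else p[100:300,120:400],(800,480) if n=="top" else (800,571))[:,:,::-1])
```

```text
w 0.0015680507570432062 0.13328431434867252 [-0.23645269 -0.27700209 16.06207675]
5.8833 0.0022354699136079227 [-0.12892757 -1.22214233  0.38082642]
```

View pics/scene1.png

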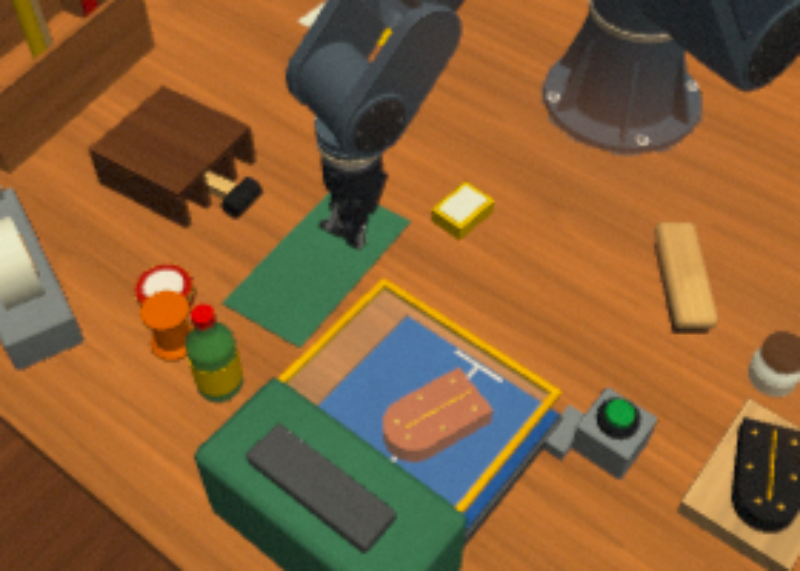

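View pics/top1.png

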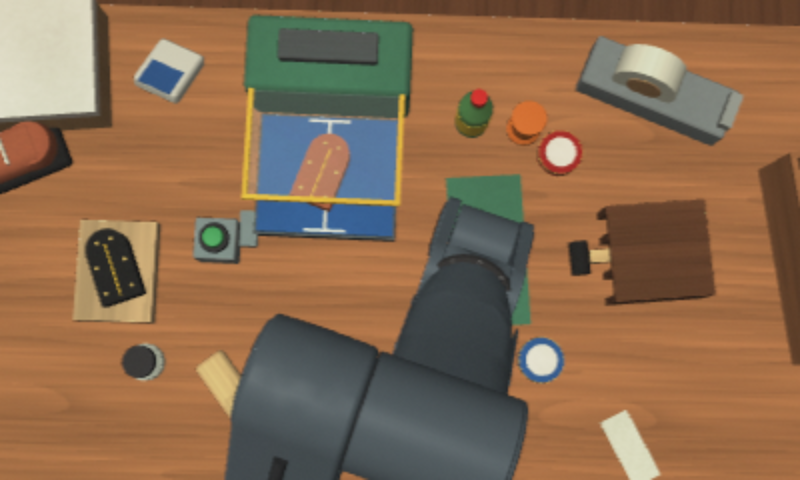

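The grip missed: the fingers shut fully and the mallet is still at (578,258) in the top picture. I'll compare the head pose with before and check what the gripper did.

Run:
```python
from h import *
print(manip.current_ee_pos(),manip.current_tcp_rot().round(3).tolist(),manip.current_grip_width())
for k in(0,1):
  for n in("scene","top"):
    p=np.load(f"pics/{n}{k}.npz")["p"];s=1500;x1,y1=.6,-.25
    o=ortho(n,p,.034,.48,.6,-.37,-.25,s);h=cv2.cvtColor(o,cv2.COLOR_RGB2HSV).astype(int)
    m=((h[...,2]<75)&(h[...,1]<110)).astype(np.uint8);m=cv2.morphologyEx(m,cv2.MORPH_OPEN,np.ones((5,5)))
    kk,l,st,ce=cv2.connectedComponentsWithStats(m);i=1+np.argmax(st[1:,4])
    r=cv2.minAreaRect(cv2.findContours((l==i).astype(np.uint8),0,2)[0][0])
    print(k,n,"cen x %.4f y %.4f"%(x1-r[0][1]/s,y1-r[0][0]/s),np.round(np.array(r[1])/s,4),r[2])
    cv2.imwrite(f"pics/hd_{n}{k}.png",cv2.resize(o,(400,400))[:,:,::-1])
cv2.imwrite("pics/hd.png",np.hstack([cv2.imread("pics/hd_top0.png"),cv2.imread("pics/hd_top1.png")]))
```

```text
[ 0.51676198 -0.11461647  0.00996949] [[0.0, 0.995, 0.102], [-0.0, 0.102, -0.995], [-1.0, 0.0, 0.0]] 0.0012249273841069108
0 scene cen x 0.5456 y -0.2979 [0.0668 0.0366] 86.05481719970703
0 top cen x 0.5364 y -0.3071 [0.0563 0.0318] 83.54118347167969
1 scene cen x 0.5456 y -0.2983 [0.0666 0.0362] 86.633544921875
1 top cen x 0.5362 y -0.3067 [0.0567 0.0314] 83.41805267333984
```

View pics/hd.png

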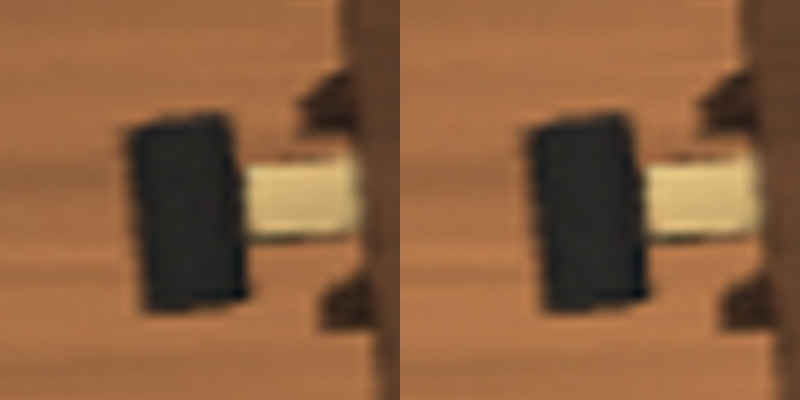

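Run:
```python
from h import *
R=Rm(UM,-1);u=np.array([np.cos(UM),np.sin(UM),0])
g=np.array([.537,-.310,0])+.004*u
manip.set_gripper(1.0,80);print(manip.current_grip_width())
manip.move_l((manip.current_ee_pos()+[0,0,.08]).tolist(),None,.25)
manip.move_l((g+[0,0,.09]).tolist(),R,.25)
for z in(.03,.004):
    manip.move_l((g+[0,0,z]).tolist(),None,.12);print(z,manip.current_ee_pos().round(4),manip.current_force().round(1),manip.current_grip_width())
p,d=manip.grab_frame("scene");np.savez("pics/scene2.npz",p=p,d=d)
cv2.imwrite("pics/scene2.png",cv2.resize(p[110:210,140:280],(800,571),interpolation=2)[:,:,::-1])
print(manip.current_time())
```

```text
1.0001753553638741
0.03 [ 0.5369 -0.306   0.0305] [0.1 0.5 0.7] 0.9998603142057203
0.004 [ 0.5366 -0.306   0.0042] [0.7 0.1 0.2] 1.0010814821747145
9.225
```

View pics/scene2.png

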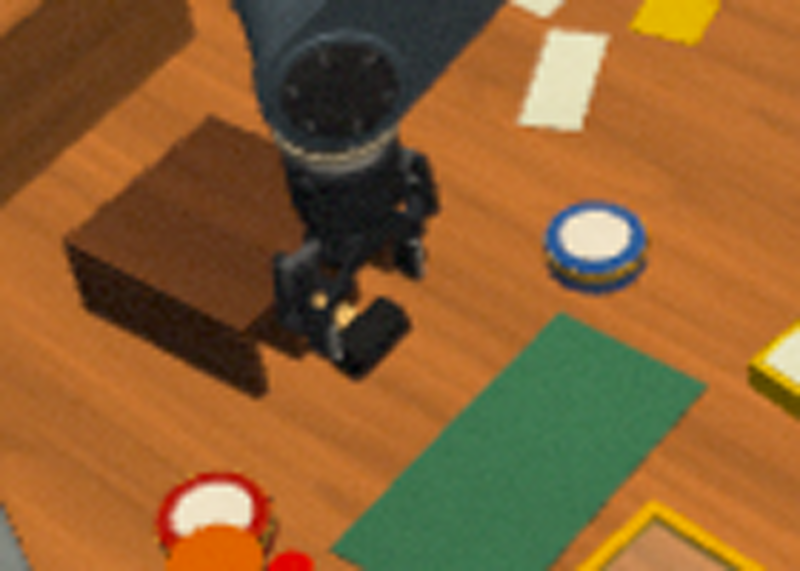

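Run:
```python
from h import *
manip.set_gripper(0.45,40);print(manip.current_grip_width(),manip.current_force().round(1),manip.current_ee_pos())
p,d=manip.grab_frame("scene");np.savez("pics/scene3.npz",p=p,d=d)
cv2.imwrite("pics/scene3.png",cv2.resize(p[110:210,140:280],(800,571),interpolation=2)[:,:,::-1])
print(manip.current_time())
```

```text
0.4524391187906906 [-0.7  1.3  9.1] [ 0.53736848 -0.30653938  0.00533149]
9.7917
```

View pics/scene3.png

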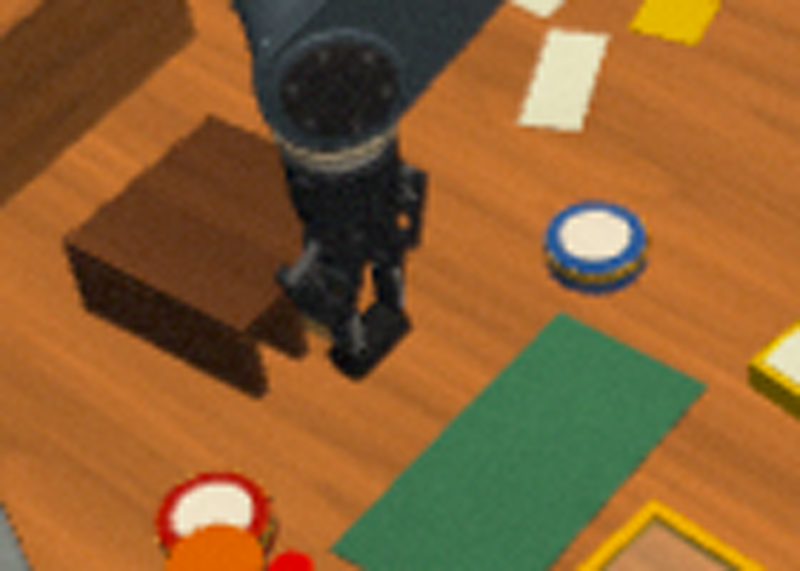

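Run:
```python
from h import *
for k in(0,2,3):
    S=np.load(f"pics/scene{k}.npz");P=cloud("scene",S["d"])
    # zoomed px -> orig: u=140+U/5.71, v=110+V/5.71
    m=(P[...,0]>.49)&(P[...,0]<.60)&(P[...,1]>-.345)&(P[...,1]<-.27)&(P[...,2]>.012)&(P[...,2]<.11)
    print(k)
    v,u=np.where(m)
    for r in range(v.min(),v.max()+1):
        print(r,[(int(c),*(P[r,c]*1000).round().astype(int).tolist()) for c in u[v==r]][::2][:9])
```

```text
0
160 [(191, 565, -345, 69)]
161 [(188, 580, -345, 75)]
162 [(189, 577, -344, 68), (206, 512, -320, 30)]
163 [(186, 592, -344, 75), (188, 582, -345, 66), (200, 529, -339, 26), (206, 518, -314, 34), (208, 515, -306, 36)]
164 [(185, 599, -343, 75), (187, 588, -345, 65), (198, 539, -340, 28), (200, 531, -337, 23), (202, 528, -328, 27), (205, 525, -313, 34), (207, 519, -307, 33), (209, 513, -302, 31)]
165 [(191, 570, -345, 45), (197, 545, -340, 27), (199, 541, -332, 28), (201, 533, -329, 25), (203, 532, -318, 31), (205, 525, -314, 27), (207, 522, -306, 30), (209, 516, -300, 29), (211, 508, -297, 25)]
166 [(185, 600, -344, 64), (196, 549, -343, 22), (198, 545, -335, 25), (200, 545, -321, 34), (202, 539, -316, 32), (204, 532, -312, 29), (206, 527, -306, 28), (208, 523, -299, 29), (210, 514, -297, 24)]
167 [(196, 551, -341, 20), (198, 551, -328, 27), (200, 544, -325, 24), (202, 544, -312, 33), (204, 538, -306, 32), (206, 532, -302, 29), (208, 525, -297, 26), (210, 517, -295, 21)]
168 [(192, 569, -345, 26), (197, 552, -335, 18), (199, 549, -326, 21), (201, 549, -313, 30), (203, 544, -306, 31
[... 6285 characters left out ...]
-293, 56), (202, 563, -290, 51), (204, 546, -299, 31), (206, 541, -293, 31), (208, 530, -293, 22)]
170 [(198, 564, -314, 30), (200, 567, -298, 44), (202, 561, -293, 42), (204, 550, -294, 32), (206, 543, -291, 29), (208, 532, -292, 18)]
171 [(198, 564, -316, 23), (200, 564, -304, 31), (202, 561, -294, 36), (204, 553, -293, 29), (206, 544, -291, 23), (208, 533, -292, 12)]
172 [(198, 565, -316, 18), (200, 566, -302, 28), (202, 562, -294, 30), (204, 554, -292, 25), (206, 545, -291, 17)]
173 [(198, 566, -316, 13), (200, 564, -305, 19), (202, 564, -293, 27), (204, 558, -288, 25), (206, 548, -288, 16)]
174 [(200, 565, -307, 12), (202, 564, -294, 21), (204, 557, -290, 17)]
175 [(201, 566, -299, 12)]
```

Run:
```python
from h import *
S=np.load("pics/scene1.npz");P=cloud("scene",S["d"])
m=(abs(P[...,0]-.517)<.05)&(abs(P[...,1]+.115)<.05)&(P[...,2]>.012)&(P[...,2]<.12)
v,u=np.where(m)
for r in range(v.min(),v.max()+1,1):
    c=u[v==r]
    if len(c): print(r,int(c.min()),int(c.max()),(P[r,c]*1000).mean(0).round().tolist())
print("expected tip px",wp("scene",[.5168,-.1146,.010]))
print(wp("scene",[.585,-.295,.017]),wp("scene",[.585,-.295,.046]))
i=S["p"][150:215,210:270];cv2.imwrite("pics/z1.png",cv2.resize(i,None,fx=9,fy=9,interpolation=2)[:,:,::-1])
```

```text
165 253 253 [470.0, -106.0, 117.0]
166 252 253 [471.0, -107.0, 112.0]
167 251 253 [477.0, -105.0, 112.0]
168 251 253 [477.0, -105.0, 107.0]
169 250 252 [485.0, -104.0, 109.0]
170 250 252 [487.0, -102.0, 107.0]
171 247 252 [492.0, -102.0, 105.0]
172 247 251 [501.0, -100.0, 109.0]
173 247 251 [504.0, -98.0, 107.0]
174 247 250 [505.0, -100.0, 102.0]
175 243 248 [520.0, -99.0, 110.0]
176 239 248 [526.0, -103.0, 107.0]
177 239 248 [526.0, -106.0, 99.0]
178 240 248 [525.0, -105.0, 93.0]
179 240 247 [528.0, -105.0, 91.0]
180 240 247 [533.0, -100.0, 92.0]
181 239 247 [538.0, -99.0, 92.0]
182 239 247 [537.0, -100.0, 85.0]
183 240 247 [534.0, -100.0, 77.0]
184 241 247 [524.0, -107.0, 57.0]
185 241 247 [524.0, -108.0, 51.0]
186 243 246 [524.0, -105.0, 46.0]
187 245 245 [522.0, -105.0, 39.0]
expected tip px [244.16557596 189.78669579]
[198.30348023 177.52052946] [197.29333534 172.61255595]
```

View pics/z1.png

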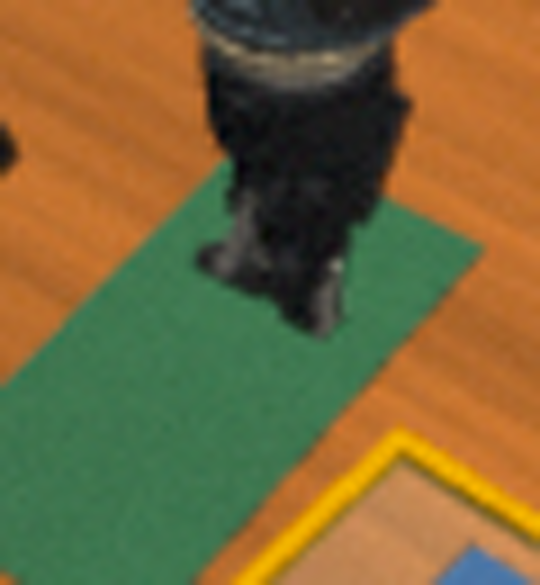

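The fingertips sit higher than the stated TCP: at 0.45 opening they rest on top of the head, at z≈34 mm with the TCP at 5 mm. I'll probe the counter in free space to find the true tip height.

Run:
```python
from h import *
p=manip.current_ee_pos();manip.move_l([p[0],p[1],.05],None,.2)
manip.set_gripper(.3,40)
manip.move_l([.537,-.252,.05],None,.2);manip.move_l([.537,-.252,.004],None,.15)
f0=manip.current_force();print(f0.round(1),manip.current_grip_width())
z=.004
while z>-.03:
    z-=.003;manip.move_l([.537,-.252,z],None,.05)
    f=manip.current_force();print(round(z,3),manip.current_ee_pos()[2].round(4),f[2].round(1))
    if f[2]>5:break
P,d=manip.grab_frame("scene");np.savez("pics/scene4.npz",p=P,d=d)
cv2.imwrite("pics/z4.png",cv2.resize(P[130:200,170:260],(800,622),interpolation=2)[:600,:,::-1])
print(manip.current_time())
```

```text
[-0.2 -0.3  0.5] 0.3012761149043462
0.001 0.0016 -0.2
-0.002 -0.002 0.7
-0.005 -0.0053 -0.3
-0.008 -0.0082 -0.5
-0.011 -0.0112 0.2
-0.014 -0.0142 0.3
-0.017 -0.0172 -0.3
-0.02 -0.0202 -0.8
-0.023 -0.0232 -0.3
-0.026 -0.0262 0.0
-0.029 -0.0273 21.2
14.1417
```

View pics/z4.png

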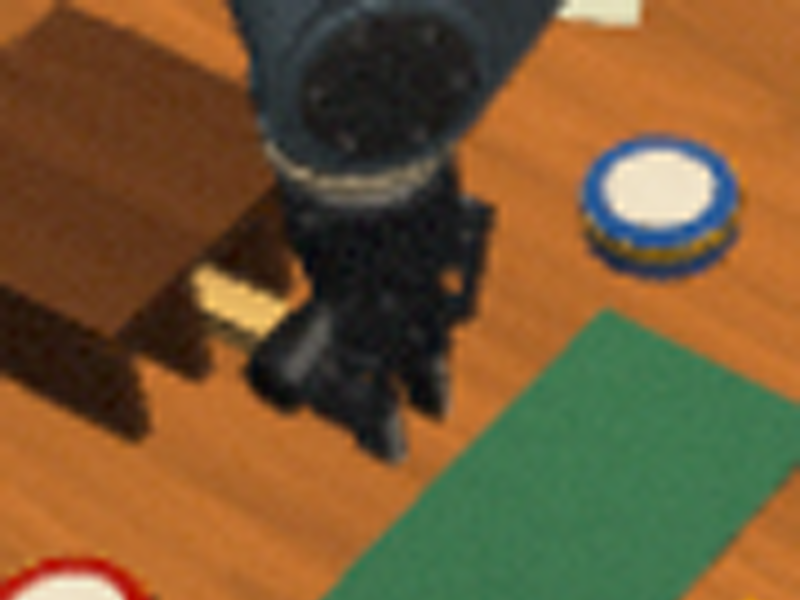

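At 0.3 opening the tips touch the counter with the reported TCP at −27 mm, so they sit about 27 mm above it. I correct z for this and slide the open jaws back over the head.

Run:
```python
from h import *
R=Rm(UM,-1);u=np.array([np.cos(UM),np.sin(UM),0])
g=np.array([.537,-.310,0])+.004*u
p=manip.current_ee_pos();manip.move_l([p[0],p[1],-.018],None,.1)
manip.set_gripper(1.0,60)
manip.move_l((g+[0,0,-.021]).tolist(),R,.15);print(manip.current_force().round(1))
manip.set_gripper(0.0,80);print("w",manip.current_grip_width(),manip.current_force().round(1))
if manip.current_grip_width()>.5:
    manip.move_l((g+[0,0,-.015]).tolist(),None,.1)
    e=g+.192*u
    manip.move_l((e+[0,0,-.015]).tolist(),None,.2)
    print(manip.current_grip_width(),manip.current_force().round(1))
print(manip.current_time())
for n in("scene","top"):
    p,d=manip.grab_frame(n);np.savez(f"pics/{n}5.npz",p=p,d=d)
p=np.load("pics/scene5.npz")["p"];cv2.imwrite("pics/scene5.png",cv2.resize(p[120:220,140:280],(800,571),interpolation=2)[:,:,::-1])
```

```text
[-0.2 -0.2  0.1]
w 0.6348552568270063 [0.9 2.4 5.5]
0.6362012186067691 [ 0.   0.2 -1.7]
17.2667
```

View pics/scene5.png

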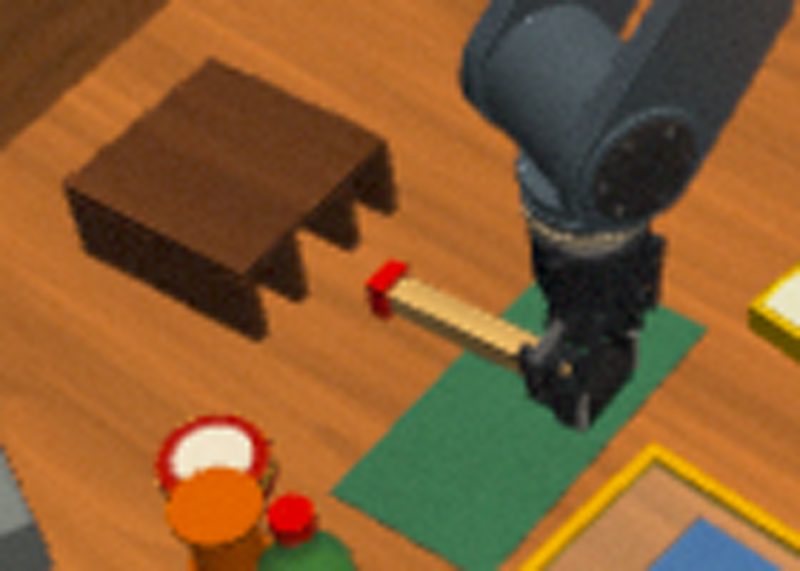

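The mallet is out, level and held by its head, with the tail cap at (385,285) in the crop. I lay it down, measure the cap, and regrip at the tail.

```bash
cat >> h.py <<'E'
def capfit(ps,x0,z0):
    M={}
    for n,p in ps.items():
        h=cv2.cvtColor(p,cv2.COLOR_RGB2HSV).astype(int)
        m=(((h[...,0]<6)|(h[...,0]>174))&(h[...,1]>150)&(h[...,2]>60)).astype(np.uint8)
        u,v=wp(n,[x0[0],x0[1],z0+.017]).round().astype(int);b=(u-14,v-14,u+15,v+15)
        M[n]=(m,np.ones_like(m),b)
        print(n,"cap px",int(m[b[1]:b[3],b[0]:b[2]].sum()))
    return fit(M,x0,z0,z0+.034,np.array([[-.008,-.015],[.008,-.015],[.008,.015],[-.008,.015]]))
E
python3 - <<'E'
from h import *
S={n:np.load(f"pics/{n}5.npz")["p"] for n in("scene","top")}
R=Rm(UM,-1);u=np.array([np.cos(UM),np.sin(UM),0])
e=manip.current_ee_pos();e[2]=0
tail=e-(.004+.171)*u
for ps in(S,{"scene":S["scene"]},{"top":S["top"]}):
    x,f=capfit(ps,(tail[0],tail[1],UM),.006);print(x.round(4),f,"exp",tail.round(4))
E
```

```text
scene cap px 33
top cap px 43
[ 0.5372 -0.2929  1.8535] 63.455078125 exp [ 0.535 -0.29   0.   ]
scene cap px 33
[ 0.5358 -0.2937  2.311 ] 30.3671875 exp [ 0.535 -0.29   0.   ]
top cap px 43
[ 0.5387 -0.2902  1.7449] 25.1171875 exp [ 0.535 -0.29   0.   ]
```

Run:
```python
from h import *
u=np.array([np.cos(UM),np.sin(UM),0])
e=manip.current_ee_pos();e[2]=0
manip.move_l((e+[0,0,-.0185]).tolist(),None,.08);print(manip.current_force().round(1))
manip.set_gripper(1.0,60)
t=np.array([.5342,-.2697,0])
manip.move_l((t+[0,0,-.0225]).tolist(),None,.2);print(manip.current_force().round(1))
manip.set_gripper(0.0,100);print("w",manip.current_grip_width(),manip.current_force().round(1))
p,d=manip.grab_frame("scene");np.savez("pics/scene6.npz",p=p,d=d)
cv2.imwrite("pics/scene6.png",cv2.resize(p[120:220,140:280],(800,571),interpolation=2)[:,:,::-1])
manip.move_l((t+[0,0,.10]).tolist(),None,.2)
print("w",manip.current_grip_width(),manip.current_force().round(1),manip.current_ft_torque().round(2))
R=Rm(BED[2],-1)
manip.move_ptp([.38,.10,.10],R)
print(manip.current_time(),manip.current_ee_pos())
for n in("scene","top"):
    p,d=manip.grab_frame(n);np.savez(f"pics/{n}7.npz",p=p,d=d)
p=np.load("pics/scene7.npz")["p"];q=np.load("pics/top7.npz")["p"]
cv2.imwrite("pics/s7.png",cv2.resize(np.hstack([p[100:300,160:400],q[60:260,120:360]]),(800,333),interpolation=2)[:,:,::-1])
```

```text
[-4.1  1.9 16.6]
[ 0.1  0.5 -0.9]
w 0.23797667697037653 [-1.7  1.9  5.6]
w 0.23603787094077971 [-0.2 -0.1 -1.8] [-0.08  0.05  0.01]
22.4167 [0.38019302 0.09983829 0.09989094]
```

View pics/scene6.png

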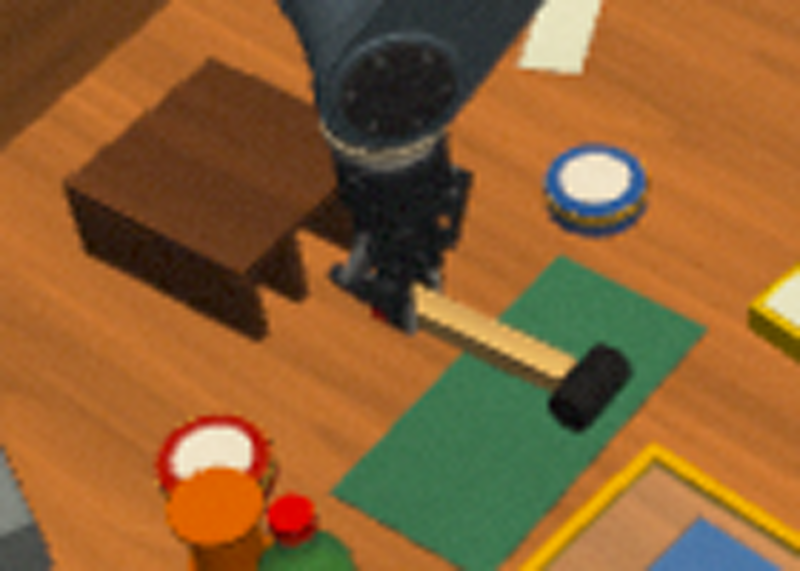

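View pics/s7.png

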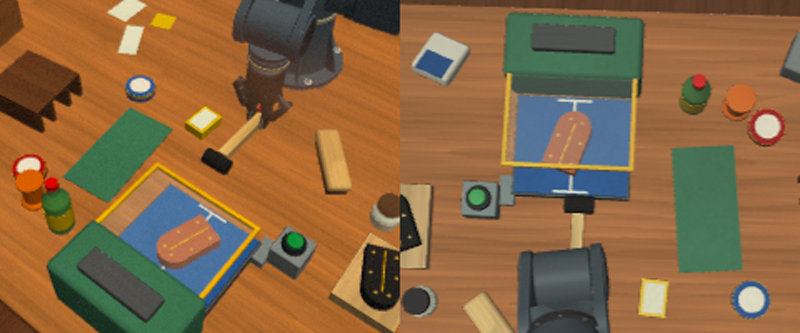

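The mallet is held by its tail with the head forward. Now I fit the head's position relative to the TCP.

```bash
cat >> h.py <<'E'
def headfit(ps,c0,yaw0,free=4,show=None,sc=4):
    a=np.linspace(0,2*np.pi,24,endpoint=False)
    cyl=np.array([[.017*np.cos(t),l,.017*np.sin(t)] for l in(-.028,.028) for t in a])
    B={}
    for n,p in ps.items():
        h=cv2.cvtColor(p,cv2.COLOR_RGB2HSV).astype(int);m=((h[...,2]<75)).astype(np.float32)
        u,v=wp(n,c0).round().astype(int);b=(u-15,v-13,u+16,v+14)
        B[n]=(cv2.resize(m[b[1]:b[3],b[0]:b[2]],None,fx=sc,fy=sc),b)
    def hull(n,q):
        c,s=np.cos(q[3]),np.sin(q[3]);R=np.array([[c,-s,0],[s,c,0],[0,0,1]])
        X=cyl@R.T+q[:3];P=np.array([wp(n,x) for x in X])
        return cv2.convexHull(P.astype(np.float32))[:,0]
    def un(p):return np.array([p[0]/1e3,p[1]/1e3,p[2]/1e3,p[3]/30])
    def cost(p):
        q=un(p);e=0
        for n,(m,b) in B.items():
            hh=(hull(n,q)-[b[0],b[1]]+.5)*sc-.5;im=np.zeros(m.shape,np.uint8);cv2.fillPoly(im,[np.round(hh*16).astype(np.int32)],1,shift=4)
            e+=np.abs(im-m).sum()/sc**2
        return e
    p=np.array([c0[0]*1e3,c0[1]*1e3,c0[2]*1e3,yaw0*30])
    r=minimize(cost,p,method="Nelder-Mead",options=dict(initial_simplex=np.vstack([p]+[p+5*np.eye(4)[i] for i in range(4)]),xatol=.05,fatol=.05))
    return un(r.x),r.fun
E
python3 - <<'E'
from h import *
S={n:np.load(f"pics/{n}7.npz")["p"] for n in("scene","top")}
x,f=headfit(S,[.529,.098,.141],-.014);print(x.round(4),f)
e=np.array([.3802,.0998,.0999]);print("offset",(x[:3]-e).round(4))
bed=BED
(h,f),M=heelfit(S,(.672,.1285,-.33),bed);print("heel",h.round(4),f)
(h,f),M=heelfit({"top":S["top"]},(.672,.1285,-.33),bed);print("heel top",h.round(4),f)
(h,f),M=heelfit({"scene":S["scene"]},(.672,.1285,-.33),bed);print("heel sc",h.round(4),f)
E
```

```text
[ 0.5299  0.0985  0.147  -0.036 ] 72.2578125
offset [ 0.1497 -0.0013  0.0471]
heel [ 0.6715  0.1289 -0.3343] 151.1171875
heel top [ 0.6726  0.1291 -0.3301] 73.326171875
heel sc [ 0.6706  0.1285 -0.3361] 72.68359375
```

```bash
cat >> h.py <<'E'
HX,HY=.1497,-.0017
def go(hx,hy,z,v=.2):   # head centre target
    manip.move_l([hx-HX,hy-HY,z],None,v)
def snap(k,h0=(.672,.124,-.1)):
    ps={}
    for n in("scene","top"):
        ps[n],d=manip.grab_frame(n);np.savez(f"pics/{n}{k}.npz",p=ps[n],d=d)
    a=ortho("top",ps["top"],.05,.53,.79,.0,.26,1500);b=ortho("scene",ps["scene"],.05,.53,.79,.0,.26,1500)
    cv2.imwrite(f"pics/b{k}.png",np.hstack([a,b])[:,:,::-1])
    for q in(ps,{"top":ps["top"]},{"scene":ps["scene"]}):
        (x,f),M=heelfit(q,h0,BED)
        c,s=np.cos(BED[2]),np.sin(BED[2]);d=x[:2]-BED[:2]
        print(list(q),"heel",x.round(4),"rel along %.1f lat %.1f mm yaw %.3f cost %.0f"%(1e3*(c*d[0]+s*d[1]),1e3*(-s*d[0]+c*d[1]),x[2]-BED[2],f))
E
python3 - <<'E'
from h import *
go(.532,.19,.042,.3)
go(.632,.224,.042,.25)
go(.632,.222,.006,.15);print(manip.current_force().round(1))
go(.632,.187,.006,.06);print(manip.current_force().round(1))
go(.632,.202,.006,.15)
print(manip.current_time())
snap(8)
E
```

```text
[-0.1 -0.1 -1.9]
[-0.2  0.6 -1.4]
24.975
['scene', 'top'] heel [ 0.6798  0.1146 -0.1412] rel along 14.4 lat -8.8 mm yaw -0.127 cost 246
['top'] heel [ 0.6806  0.1143 -0.1485] rel along 15.2 lat -9.1 mm yaw -0.134 cost 105
['scene'] heel [ 0.679   0.1139 -0.1553] rel along 13.7 lat -9.5 mm yaw -0.141 cost 138
```

View pics/b8.png

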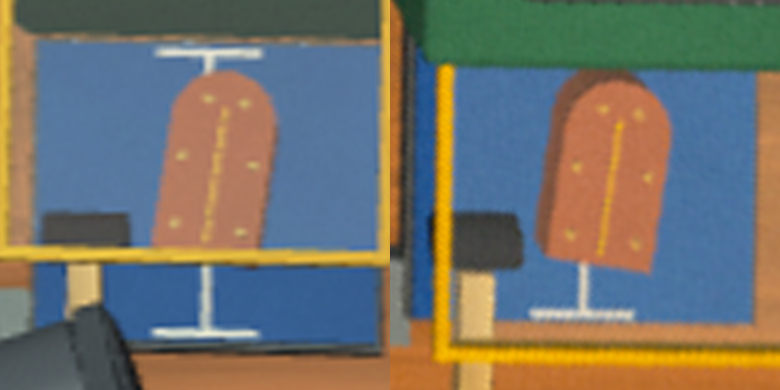

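The heel turned from −0.32 to about −0.135 rad and now sits 9 mm right of the line. Next I cross over and push its far end from the right.

Run:
```python
from h import *
go(.632,.202,.042,.2)
go(.699,.037,.042,.3)
go(.699,.037,.006,.2);print(manip.current_force().round(1))
go(.699,.0600,.006,.05);print(manip.current_force().round(1))
go(.699,.048,.006,.15)
print(manip.current_time())
snap(9)
```

```text
[ 0.5  0.4 -1.3]
[ 1.  -0.5 -1.2]
27.3417
['scene', 'top'] heel [ 0.6756  0.1253 -0.0562] rel along 10.1 lat 1.8 mm yaw -0.042 cost 492
['top'] heel [ 0.677   0.1252 -0.0705] rel along 11.4 lat 1.8 mm yaw -0.056 cost 208
['scene'] heel [ 0.6757  0.1252 -0.0583] rel along 10.2 lat 1.7 mm yaw -0.044 cost 281
```

View pics/b9.png

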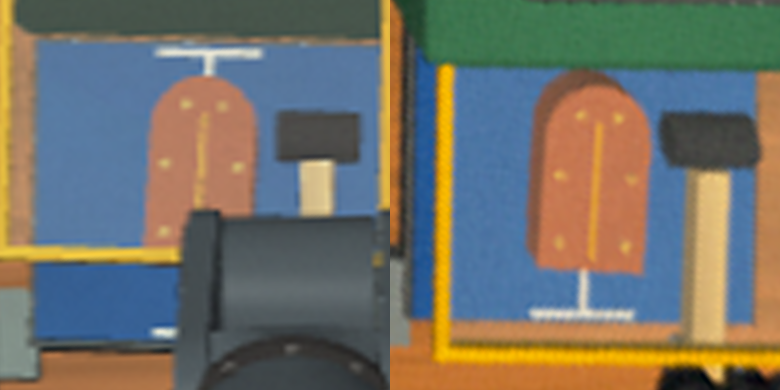

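```bash
cat >> h.py <<'E'
def heelfit2(ps,x0,bed,tcp):
    hc=np.array([tcp[0]+HX,tcp[1]+HY]);u=np.array([np.cos(bed[2]),np.sin(bed[2])]);w=np.array([-u[1],u[0]])
    (_,_),M=((None,None),None) if 0 else heelfit_masks(ps,bed)
    for n,(m,v,b) in M.items():
        for a0,a1,hw,z0,z1 in((-.02,.02,.031,tcp[2]+.026,tcp[2]+.066),(-.16,-.015,.014,tcp[2]+.025,tcp[2]+.056)):
            P=np.array([wp(n,[*(hc+a*u+s*hw*w),z]) for a in(a0,a1) for s in(-1,1) for z in(z0,z1)],np.float32)
            cv2.fillPoly(v,[cv2.convexHull(P).round().astype(np.int32)],0)
        dark=(ps[n].max(-1)<70).astype(np.uint8)
        v[cv2.dilate(dark,np.ones((3,3)))>0]=0
        h=sil(n,*x0,.03,.058,dpoly());t=np.zeros_like(v)
        cv2.fillPoly(t,[h.round().astype(np.int32)],1);t=cv2.dilate(t,np.ones((9,9)));v[t==0]=0
    return fit(M,x0,.03,.058,dpoly()),M
def heelfit_masks(ps,bed):
    global fit
    f=fit;fit=lambda M,*a:(None,M)
    try: r=heelfit(ps,(0,0,0),bed)
    finally: fit=f
    return r
def report(ps,x0,tcp,tag):
    M=None
    for q in(ps,{"top":ps["top"]},{"scene":ps["scene"]}):
        for _ in range(2):
            (x,f),m=heelfit2(q,x0,BED,tcp);x0=x
        M=M or m
        c,s=np.cos(BED[2]),np.sin(BED[2]);d=x[:2]-BED[:2]
        print(list(q),"heel",x.round(4),"rel along %.1f lat %.1f mm yaw %.3f cost %.0f"%(1e3*(c*d[0]+s*d[1]),1e3*(-s*d[0]+c*d[1]),x[2]-BED[2],f))
        if len(q)==2: X=x
    o=[]
    for n in ps:
        h=sil(n,*X,.03,.058,dpoly());big=cv2.resize(ps[n],None,fx=5,fy=5,interpolation=2)
        vv=cv2.resize(M[n][1],None,fx=5,fy=5,interpolation=0);big[vv==0]=(big[vv==0]*.6).astype(np.uint8)
        cv2.polylines(big,[((h+.5)*5).round().astype(np.int32)],True,(0,255,0))
        u,v=wp(n,[.665,.124,.03]).round().astype(int)*5;big=big[v-200:v+200,u-200:u+200];o.append(big)
    cv2.imwrite(f"pics/r{tag}.png",np.hstack(o)[:,:,::-1])
    return X
E
python3 - <<'E'
from h import *
for k,x0,t in((8,(.68,.114,-.14),(.4823,.2037,.006)),(9,(.677,.125,-.06),(.5493,.0497,.006))):
    report({n:np.load(f"pics/{n}{k}.npz")["p"] for n in("scene","top")},x0,t,k)
E
```

```text
['scene', 'top'] heel [ 0.68    0.1144 -0.1321] rel along 14.6 lat -9.0 mm yaw -0.118 cost 78
['top'] heel [ 0.6805  0.1144 -0.151 ] rel along 15.2 lat -9.0 mm yaw -0.137 cost 41
['scene'] heel [ 0.6794  0.1141 -0.1368] rel along 14.1 lat -9.3 mm yaw -0.123 cost 37
['scene', 'top'] heel [ 0.6761  0.1251 -0.0621] rel along 10.6 lat 1.6 mm yaw -0.048 cost 118
['top'] heel [ 0.6767  0.125  -0.0607] rel along 11.2 lat 1.5 mm yaw -0.047 cost 73
['scene'] heel [ 0.6754  0.1249 -0.0528] rel along 9.9 lat 1.5 mm yaw -0.039 cost 42
```

View pics/r9.png

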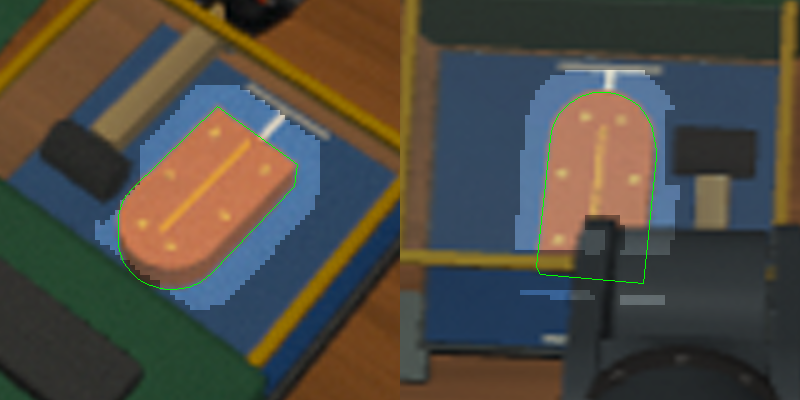

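```bash
cat >> h.py <<'E'
def snap2(k,x0):
    tcp=manip.current_ee_pos();ps={}
    for n in("scene","top"):
        ps[n],d=manip.grab_frame(n);np.savez(f"pics/{n}{k}.npz",p=ps[n],d=d)
    return report(ps,x0,tcp,k)
E
python3 - <<'E'
from h import *
go(.699,.048,.042,.2)
go(.634,.207,.042,.3)
go(.634,.204,.006,.2)
go(.634,.1880,.006,.05);print(manip.current_force().round(1))
go(.634,.204,.006,.15)
print(manip.current_time())
snap2(10,(.676,.123,-.015))
E
```

```text
[-0.2  0.2 -1.8]
29.5583
['scene', 'top'] heel [ 0.6774  0.1234 -0.0185] rel along 11.9 lat -0.0 mm yaw -0.004 cost 71
['top'] heel [ 0.6774  0.1235 -0.0193] rel along 11.9 lat 0.1 mm yaw -0.005 cost 39
['scene'] heel [ 0.6767  0.1229 -0.0152] rel along 11.2 lat -0.5 mm yaw -0.001 cost 40
```

View pics/r10.png

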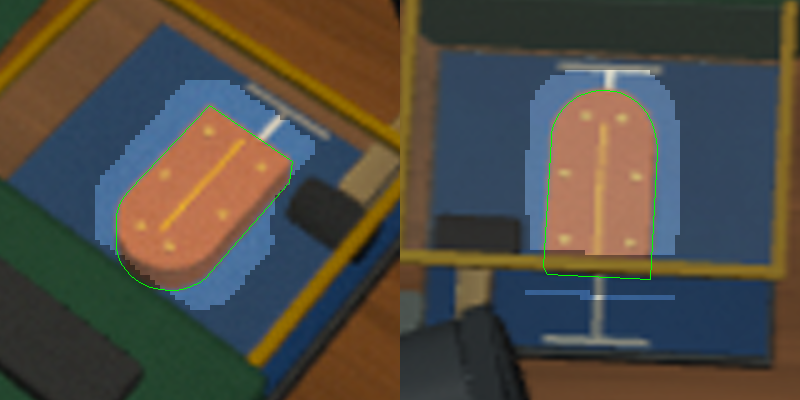

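The heel is at 0.0 mm lateral, −0.004 rad, and 12 mm beyond the middle along the line, well between the ticks. Next I withdraw and lay the mallet on the mat.

Run:
```python
from h import *
go(.634,.206,.042,.2)
go(.53,.19,.042,.25)
manip.move_l([.375,.15,.15],None,.3)
R=Rm(MAT[2],-1);u=np.array([np.cos(MAT[2]),np.sin(MAT[2])]);t=np.array(MAT[:2])-.0677*u+.001*np.array([-u[1],u[0]])
manip.move_ptp([*t,.08],R)
manip.move_l([*t,-.010],None,.2);manip.move_l([*t,-.0185],None,.04);print(manip.current_force().round(1))
manip.set_gripper(1.0,60)
print(manip.current_time(),manip.current_force().round(1))
manip.move_l([*t,.06],None,.25)
manip.move_l([.40,.10,.15],Rm(MAT[2],-1),.4)
manip.set_gripper(0.0,60)
ps={}
for n in("scene","top"):
    ps[n],d=manip.grab_frame(n);np.savez(f"pics/{n}11.npz",p=ps[n],d=d)
x,f=headfit(ps,[t[0]+.1497*u[0],t[1]+.1497*u[1],.02],MAT[2]);print("head",x.round(4),f)
tc=t-.022*u;c,f=capfit(ps,(*tc,MAT[2]),.003);print("cap",c.round(4),f)
print("mallet centre", (x[:2]*(.0890/.171)+c[:2]*(.082/.171)).round(4))
cv2.imwrite("pics/s11.png",cv2.resize(np.hstack([ps["scene"][100:300,150:390],ps["top"][60:260,120:360]]),(800,333),interpolation=2)[:,:,::-1])
print(manip.current_time())
```

```text
[-0.4 -1.  -1.4]
33.975 [ 0.4 -0.9  0.4]
head [ 0.6296 -0.1465  0.0209  0.0543] 41.3515625
scene cap px 31
top cap px 44
cap [ 0.4594 -0.1592 -0.0343] 57.859375
mallet centre [ 0.548  -0.1526]
36.1917
```

View pics/s11.png

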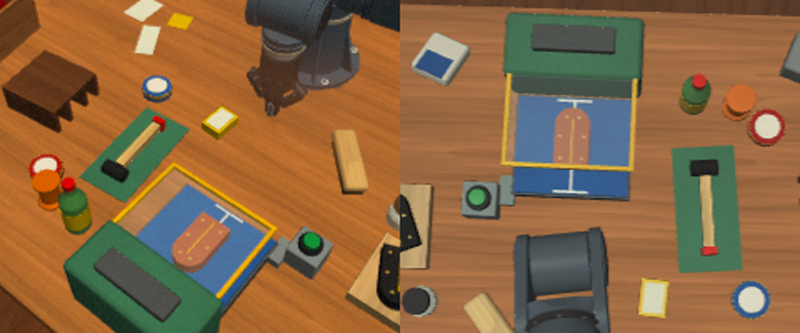

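The mallet lies flat, with its centre about 2 mm from the mat centre. The heel is straight. I check the heel in this clear view and press the button.

Run:
```python
from h import *
ps={n:np.load(f"pics/{n}11.npz")["p"] for n in("scene","top")}
report(ps,(.677,.1234,-.0185),(.1,-.3,.0),11)
b=[.548,.303]
manip.move_ptp([*b,.085],Rm(MAT[2],-1))
z=.072;manip.move_l([*b,z],None,.15);print(manip.current_force().round(1),manip.current_grip_width())
c=None
while z>.02:
    z-=.002;manip.move_l([*b,z],None,.04);f=manip.current_force()[2]
    if f>.8: print(round(z,3),f.round(1),manip.current_ee_pos()[2].round(4))
    if f>14:break
p,d=manip.grab_frame("scene");cv2.imwrite("pics/btn.png",cv2.resize(p[200:290,280:400],(800,600),interpolation=2)[:,:,::-1])
manip.dwell(.2);print(manip.current_force().round(1))
manip.move_l([*b,.10],None,.1)
print(manip.current_time(),manip.current_force().round(1))
```

```text
['scene', 'top'] heel [ 0.6768  0.1232 -0.0245] rel along 11.3 lat -0.3 mm yaw -0.010 cost 72
['top'] heel [ 0.6774  0.1233 -0.0223] rel along 11.9 lat -0.1 mm yaw -0.008 cost 30
['scene'] heel [ 0.6767  0.1228 -0.0153] rel along 11.2 lat -0.6 mm yaw -0.001 cost 40
[ 1.2 -0.   0.6] 0.002021271861269721
0.048 2.6 0.0481
0.046 3.2 0.0461
0.044 3.8 0.0441
0.042 19.2 0.0436
[-5.7 -3.  19.2]
42.1917 [0.4 0.4 0.1]
```

View pics/btn.png

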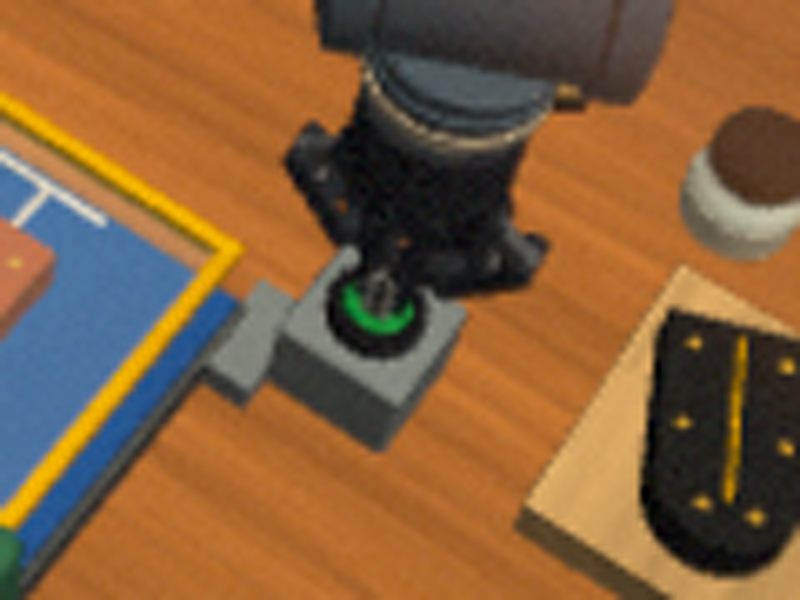

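The spring rose to about 4 N, then a hard stop gave 19 N after about 6 mm, so the button went fully down, and it is now released. I take one last look and hand in.

Run:
```python
from h import *
manip.move_l([.45,.22,.2],None,.3)
ps={}
for n in("scene","top"):
    ps[n],d=manip.grab_frame(n)
report(ps,(.677,.1233,-.02),(.1,-.3,.0),12)
cv2.imwrite("pics/s12.png",cv2.resize(np.hstack([ps["scene"][100:300,150:390],ps["top"][60:260,60:300]]),(800,333),interpolation=2)[:,:,::-1])
print(manip.current_time(),manip.current_force().round(1))
```

```text
['scene', 'top'] heel [ 0.6774  0.1234 -0.0189] rel along 11.9 lat -0.0 mm yaw -0.005 cost 77
['top'] heel [ 0.6774  0.1234 -0.0189] rel along 11.9 lat -0.0 mm yaw -0.005 cost 37
['scene'] heel [ 0.6766  0.1233 -0.0075] rel along 11.1 lat -0.1 mm yaw 0.007 cost 40
42.9833 [ 0.2 -0.2 -0.5]
```

View pics/s12.png

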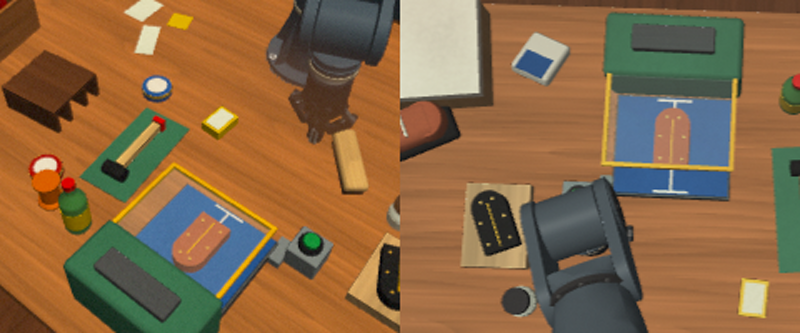

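The final picture shows the heel straight on the line, the mallet flat in the middle of the mat, the button up, and nothing else disturbed.

```bash
python3 -c "
from bench import manip
print(manip.sign_off(),manip.current_time())"
```

```text
the job is handed in; nothing more can be done
the job is handed in; nothing more can be done
```

The job is handed in at about 43 s. The brown heel is centred and straight on the white line, the mallet lies released on the mat, and the start button has been pushed fully down and let go.

**What I did:** I drew the mallet out by its head and regripped it at the tail end of the handle. I then pushed the heel with the head three times: near end from the left, far end from the right, near end from the left again. After that I laid the mallet on the mat and pressed the button.

**Last checks:**
- **Heel:** about 0 mm off the line and within 0.01 rad of straight. It sits about 12 mm beyond the middle along the line, leaving about 20 mm to the far tick.
- **Mallet:** flat, with its centre about 2 mm from the mat's centre.
- **Button:** it bottomed on a hard stop after about 6 mm of travel, with 19 N on the tool, and came back up. The spring read about 4 N just before the stop, against the stated 5 N.
- **Bystanders:** the spare heel and the other things looked unmoved in the pictures; I did not measure each one.

**What went wrong or disagreed:** the first grip on the mallet missed. The fingertips turned out to sit about 27 mm above the reported tool point, so they closed on top of the head, pressing on it with about 16 N; the head stayed put. I found the true tip height by touching the bare counter (about 21 N) and corrected for it in all later moves.

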